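# Index a seed meter on its stand over the catch cup and open its outlet

## Task

The seed meter stands on a rotary index stand: draw its sprung pull ring outward, swing the meter round to the notch that brings its spout over the rusty seed cup, and let the ring spring fully home in that notch. Only then push the outlet lever on top of the meter fully over toward the spout. Leave the cup, the sprocket hubs, the loose roller, the bottle and the wrench where they stand, and let go of everything.

Things in the scene. Friction and masses are not known exactly. Their poses are not given: they have to be found in the camera images.
- stand: cast index stand, fixed to the bench; origin on the turntable's vertical axis at bench level, z up. Base disc radius 85 mm. Notched quadrant on its -x side, z 60 to 72 mm, outer radius 100 mm, with three notches 14 mm deep, 16 mm wide, open outward, at -40, 0 and +40 degrees from its -x direction. The seed meter on the turntable is a box 90 x 100 mm, top at z 133 mm (lever cheeks to 146 mm)
- turntable (a joint): turn of the meter about the stand's z axis, rad, counter-clockwise from above positive; starts at 0 in the middle notch, outer notches at -0.698 and +0.698, end stops at -0.80 and +0.80. Spout (on the stand's +x side at 0) and pull ring (exactly opposite) turn with it. Stiff (0.2 N m), stays where left; about 0.02 rad of play in a notch
- plunger (a joint): how far the spring plunger is drawn out radially, away from the stand's axis, m: 0 home in a notch, 0.014 or more clears the quadrant so that the meter can turn, 0.026 end stop. Spring force 4 N at 0, 8 N at 0.020. Its upright pin (12 mm thick, 92 mm from the axis when home) rides on the quadrant's rim if let go between notches and drops in at a notch
- ring_center (a point): centre of the steel pull ring at the plunger's outer end: a flat horizontal ring, inner diameter 62 mm, outer 82 mm, of 10 mm round bar, mid-plane 94 mm above the bench, centre 165 mm from the stand's axis when home. Nothing inside it or below it down to the bench, so closed fingers can dip in from above. The rod to the meter is 12 to 20 mm thick at that height
- spout_mouth (a point): centre of the open lower end of the meter's spout, a round nozzle 30 mm in diameter, 112 mm above the bench, 150 mm from the stand's axis. The spout is a 34 mm wide trough from the meter outward to 168 mm from the axis, top at z 153 mm
- gate (a joint): outlet lever on top of the meter, rad: starts at about 0 to 0.1 leaning 0.5 rad toward the ring (outlet shut), 1.0 leaning 0.5 rad toward the spout against its stop (outlet open). Friction only: it stays where left, needs about 3 N at the paddle
- gate_tip (a point): tip of the outlet lever, middle of its upper edge. Steel lever 90 mm long on a horizontal pivot that crosses the stand's axis 138 mm above the bench, square to the ring-to-spout line; the upper 30 mm is a paddle 54 mm wide and 14 mm thick, below it a bar 18 x 10 mm
- seed_cup: rusty open steel seed cup, 85 mm high, mouth 84 mm across, loose; origin under its centre. It stands on the bench under where the spout comes in one of the two outer notches
- hub_a: galvanised sprocket hub, 50 mm high with a toothed flange 96 mm across at the bottom, loose; origin under its centre. It stands at the other outer notch's place, under where the spout would come
- hub_b: second, equal sprocket hub, loose bystander beside the stand; origin under its centre
- roller: blue polymer fluted roller standing on end, 95 mm high, 70 mm across, loose bystander beside the stand; origin under its centre
- oil_bottle: grey plastic oil bottle, 160 mm high, 60 mm across, loose bystander; origin under its centre
- wrench: steel wrench 180 mm long lying flat, loose bystander; origin under its middle
Not all that is in view belongs to the job. Of the things that look like the seed_cup, the middle-sized one is meant.

How it is judged:
By the outcome, as a careful person would: the job done as asked, in the order asked, and still so for the second after the job is handed in, with the robot touching nothing.
It also fails if it takes over 54 s, if anything falls off the work surface, if the arm or the gripper's body presses on something with over 40 N, if the wrist force passes 120 N, or if a joint passes its speed limit or range.

## Robot

A 6-joint arm with a two-finger parallel gripper is mounted at the origin on the work surface. World frame = base frame: x ahead of the robot, y to its left, z up, the work surface at z = 0. Lengths are in m, angles in rad, forces in N, time in s.
With the tool pointing down it reaches from about 0.325 to 0.75 m from the base axis. Payload 7.6 kg.
Tool frame: the origin (TCP) lies at the very end of the fingers, on their centre line; the grasp point (between the pads) lies 19 mm behind it (robot.grasp_offset is the distance from the TCP to the grasp point, in m); z points along the fingers, y is the direction in which the jaws open and shut (so a half turn about z gives the same grasp; the last joint's range is limited). The gripper opens to 85 mm and grips with 20 to 120 N. Pads are 22 mm wide; open, the fingers measure 114 mm over their backs; the gripper's body (76 mm by 85 mm) begins 54 mm behind the grasp point. The pads swing forward as they close: fully open they stand 13 mm farther back than shut.
Start: joints at [1.236, 0.052, 1.401, -0, 1.689, -0.07], TCP at [0.137, 0.507, 0.231] pointing down, gripper open.
Joint ranges: [-2.9, 2.9], [-0.91, 2.17], [0.12, 2.37], [-1.06, 4.2], [0.26, 2.73], [-2.93, 2.93]. Speed limits (rad/s): [2.57, 2.57, 3.01, 3.14, 3.14, 3.14].

## Interface

Orientations are given as a 3x3 rotation matrix whose columns are the frame's x, y, z axes.
In Python, from cell import robot gives the robot as it stands.
- The arm moves only by the tool send_rows, never from a script. Its argument "moves" is a list of rows, each a list of 7 numbers: the shift along the tool's x, y, z in mm, then the turn, a rotation vector about the tool's x, y, z in degrees, then the finger opening in mm, from 0 to 85.4. A call has 1 to 12 rows; each row shifts and turns the commanded pose from where the row before left it, along the tool's axes as they then stand; what a row does not reach is not made up. A row lasts 1/12 s, in which the tool goes at most 41.7 mm and 7.16 degrees, less where a joint would pass 70% of its speed; a pose out of reach is approached as far as the arm can. A call is refused whole if a number of a shift passes 41.7 or a number of a turn 7.16, either way. A call with a gripper value outside its range is refused whole. The fingers move at their own pace and stop on an object; "squeeze" is the grip in N (left out, the last holds). Time passes only in rows, so rows that do not move let the fingers close. It gives the time, the measured TCP pose, the force and the opening at its end, in the units of the state.
- robot.read_state(): the state, without advancing time (a new reading comes with each control period).
- robot.grab_frame(name): name is "scene" or "top"; returns a dict with "color" (384x512x3 uint8, red, green, blue), "fx", "fy", "cx", "cy" (pixels), "D" ([k1, k2, p1, p2, k3] as OpenCV has them; the pictures are not rectified), "R" (3x3) and "t" (3): a world point X has camera coordinates R X + t. Camera axes: x right, y down, z forward; pixel columns grow to the right and rows downward; lengths in m; the calibration is good to about 2 mm. A picture is of the moment at which its call begins. There is no depth.
- robot.close_job(): hands the job in, once; it reports no verdict.
Trained networks look in the newest picture that a camera, given by its name, has taken for a name from the list of things; names that differ only in an ending like _2 or _b are one class to them, and where a whole thing is asked for, a point or a joint stands for the part that bears it (a point fixed in the world has none). Each returns a list of dicts, best first, with "p" (0 to 1); they miss things now and then, are a little off and sometimes report something else, mostly with a low value. They report only what shows in the picture. A call takes as long as a camera call. They do not tell look-alikes from the thing itself.
- robot.boxes_of(camera, target): "at" ([column, row] in pixels, amid what is visible of it).
- robot.landmark_of(camera, target): "at" ([column, row] in pixels: a listed point, or the origin of a listed thing).
The state is a dict: "time_s": time; "q": joint angles; "qvel": joint speeds; "tau": joint torques, N m; "ee_pos": TCP position; "orientation": TCP orientation; "ft_force": force on the tool from outside, world axes, zero at the start; "torque": the same for the moment, N m; "opening": finger opening in m.
Only numpy, scipy, OpenCV 4.12 (cv2) and the standard library are available. Lean on these libraries where they do the work, as an engineer would, in place of code of your own. Each camera call takes 0.05 s, during which the arm holds its last target.

## Working session

There is one attempt and no reset: what is moved stays moved. The work goes in short steps, Python scripts to look and compute and a tool call to move; the robot and the scene stay as the last step left them, time stands still between calls to the robot, and variables do not carry over. Pictures are saved under pics/ and viewed, and the job is handed in when it is done.

Besides the shell and the picture viewer there is one more tool, called after ">>>" in YAML: its name, and indented under it one key for each argument. send_rows: Moves the arm, as the interface text tells. Its arguments: {"type":"object","properties":{"moves":{"type":"array"},"squeeze":{"type":"number"}},"required":["moves"]}

```bash
mkdir -p pics; ls
cat > h.py <<'E'
from cell import robot
import numpy as np, cv2
def cam(n): return robot.grab_frame(n)
def ray(f,px):
    K=np.array([[f['fx'],0,f['cx']],[0,f['fy'],f['cy']],[0,0,1.]])
    u=cv2.undistortPoints(np.array([[px]],float),K,np.array(f['D'],float))[0,0]
    R=np.array(f['R']);t=np.array(f['t'])
    return -R.T@t, R.T@np.array([u[0],u[1],1.])
def onz(f,px,z):
    o,d=ray(f,px); return o+d*(z-o[2])/d[2]
def proj(f,X):
    K=np.array([[f['fx'],0,f['cx']],[0,f['fy'],f['cy']],[0,0,1.]])
    r,_=cv2.Rodrigues(np.array(f['R'])); 
    return cv2.projectPoints(np.array(X,float).reshape(-1,1,3),r,np.array(f['t'],float),K,np.array(f['D'],float))[0][:,0]
def save(f,n,s=1.5):
    im=cv2.cvtColor(f['color'],cv2.COLOR_RGB2BGR); cv2.imwrite('pics/'+n,cv2.resize(im,None,fx=s,fy=s,interpolation=cv2.INTER_CUBIC))
E
python3 - <<'E'
from h import *
Z=dict(stand=0,ring_center=.094,spout_mouth=.112,gate_tip=.217,seed_cup=0,hub_a=0,roller=0,oil_bottle=0,wrench=0)
for c in("scene","top"):
    f=cam(c);save(f,c+'0.png')
    print(c,np.round(-np.array(f['R']).T@np.array(f['t']),3))
    for k,z in Z.items():
        for d in robot.landmark_of(c,k)[:5]:
            print(k,np.round(d['at'],1),round(d['p'],2),np.round(onz(f,d['at'],z)[:2],3))
s=robot.read_state();print(s['ee_pos'],s['orientation'],s['ft_force'],s['time_s'])
E
```

```text
pics
scene [0.972 0.717 0.96 ]
stand [239.9 212.4] 0.68 [ 0.652 -0.009]
stand [201.4 212.2] 0.44 [ 0.771 -0.075]
ring_center [277.7 170.9] 0.68 [ 0.481 -0.044]
spout_mouth [200.3 208.1] 0.65 [0.791 0.   ]
gate_tip [247.6 160.9] 0.67 [ 0.61 -0.02]
seed_cup [239.3 164.1] 0.9 [ 0.542 -0.234]
seed_cup [177.7 185.2] 0.77 [ 0.8   -0.242]
seed_cup [198.7 209.3] 0.58 [ 0.775 -0.092]
hub_a [267.  251.7] 0.95 [0.649 0.178]
hub_a [227.7 243.6] 0.89 [0.746 0.09 ]
roller [211.8 181.2] 0.77 [ 0.678 -0.199]
oil_bottle [364.5 310.5] 0.78 [0.504 0.477]
wrench [228.9 128.3] 0.59 [ 0.478 -0.467]
top [0.46  0.013 1.427]
stand [258.7 187.9] 0.75 [ 0.644 -0.018]
ring_center [262.4 236.7] 0.55 [ 0.486 -0.027]
spout_mouth [249.7 128.8] 0.56 [0.81  0.012]
gate_tip [389.4 239.9] 0.69 [ 0.474 -0.372]
gate_tip [262.  189.6] 0.66 [ 0.612 -0.022]
seed_cup [328.2 138.7] 0.79 [ 0.809 -0.246]
seed_cup [323.2 216.5] 0.59 [ 0.553 -0.225]
seed_cup [280.3 146.9] 0.57 [ 0.78  -0.088]
hub_a [199.9 182.7] 0.94 [0.661 0.172]
hub_a [224.7 155.3] 0.72 [0.751 0.093]
roller [315.2 174.2] 0.87 [ 0.69  -0.201]
oil_bottle [106.7 232.6] 0.9 [0.498 0.472]
oil_bottle [225.  156.9] 0.62 [0.746 0.092]
oil_bottle [278.7 148.1] 0.17 [ 0.776 -0.083]
wrench [390.3 237.8] 0.78 [ 0.483 -0.444]
[0.13737175 0.50673703 0.23134289] [[-9.65154646e-01  2.61680165e-01  1.89945696e-05]
 [ 2.61680165e-01  9.65154637e-01  1.33615790e-04]
 [ 1.66319051e-05  1.33930403e-04 -9.99999991e-01]] [ 0.12963626 -0.5203418  -0.13495042] 1.0
```

View pics/scene0.png

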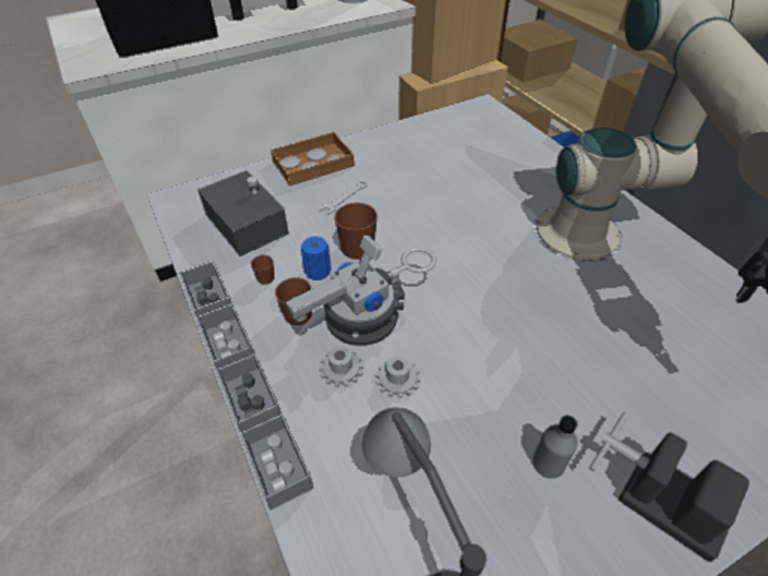

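View pics/top0.png

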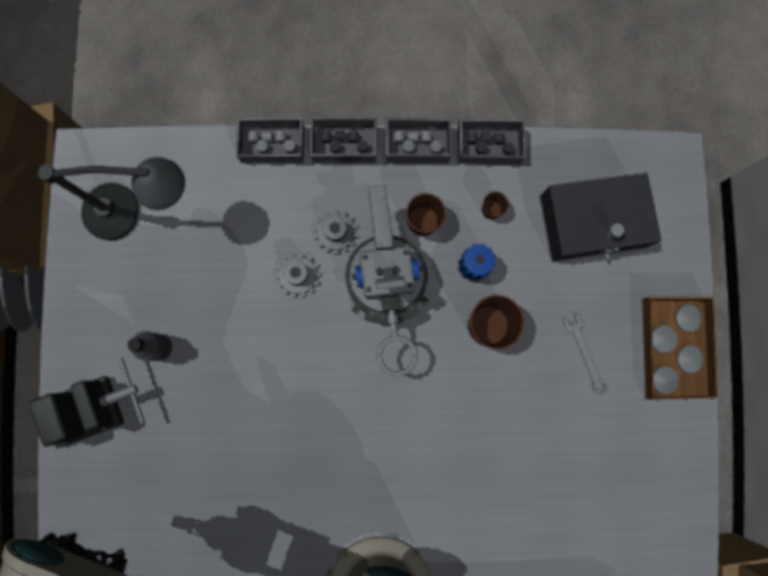

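The middle-sized rusty cup is near (0.778, -0.088), between the tiny and the large one. It's on the clockwise side, so the turntable has to go to -0.698. Next I refine the stand pose.

```bash
cat > fit.py <<'E'
from h import *
from scipy.optimize import least_squares
def pts(p,th=0,pl=0,g=0.05):
    x,y,a=p; b=a+th; a5=-.5+g
    def P(r,z): return [x+r*np.cos(b),y+r*np.sin(b),z]
    return dict(stand=[x,y,0],ring_center=P(-.165-pl,.094),spout_mouth=P(.150,.112),gate_tip=P(.09*np.sin(a5),.138+.09*np.cos(a5)))
E
python3 - <<'E'
from fit import *
obs=[]
fs={}
for c in("scene","top"):
    fs[c]=f=cam(c)
    for k in('stand','ring_center','spout_mouth','gate_tip'):
        for d in robot.landmark_of(c,k)[:2]:
            e=proj(f,[pts((.648,-.014,.14))[k]])[0]
            if np.linalg.norm(e-d['at'])<15: obs.append((c,k,np.array(d['at'])))
def res(p):
    q=pts(p); return np.concatenate([proj(fs[c],[q[k]])[0]-u for c,k,u in obs])
s=least_squares(res,[.648,-.014,.14],loss='soft_l1'); print(s.x,np.degrees(s.x[2]))
for (c,k,u),r in zip(obs,res(s.x).reshape(-1,2)): print(c,k,np.round(r,1))
x,y,a=s.x
for c,(u0,v0,u1,v1) in dict(scene=(170,130,310,240),top=(200,110,320,270)).items():
    f=fs[c];im=cv2.cvtColor(f['color'],cv2.COLOR_RGB2BGR); S=5
    im=cv2.resize(im[v0:v1,u0:u1],None,fx=S,fy=S,interpolation=cv2.INTER_CUBIC)
    def dr(X,col):
        for p in proj(f,X): cv2.circle(im,tuple(int(round(v)) for v in ((p[0]-u0+.5)*S,(p[1]-v0+.5)*S)),2,col,-1)
    q=pts(s.x); t=np.linspace(0,2*np.pi,40)
    for r in(.031,.041): dr([[q['ring_center'][0]+r*np.cos(i),q['ring_center'][1]+r*np.sin(i),.094] for i in t],(0,255,0))
    dr([[x+.085*np.cos(i),y+.085*np.sin(i),0.0] for i in t],(0,0,255))
    dr([q['gate_tip'],q['spout_mouth']],(255,0,255))
    tt=a-.698
    dr([[x+.15*np.cos(tt)+.042*np.cos(i),y+.15*np.sin(tt)+.042*np.sin(i),.085] for i in t],(0,255,255))
    cv2.imwrite('pics/fit_%s.png'%c,im)
E
```

```text
[ 0.65045703 -0.00831482  0.15937769] 9.13166907408849
scene stand [ 1.4 -0.6]
scene ring_center [1.5 2.5]
scene spout_mouth [-1.8 -0. ]
scene gate_tip [-1.3  0.6]
top stand [-1.4 -4.3]
top ring_center [1.5 0.1]
top spout_mouth [-0.2  3.3]
top gate_tip [0.6 0.3]
```

View pics/fit_top.png

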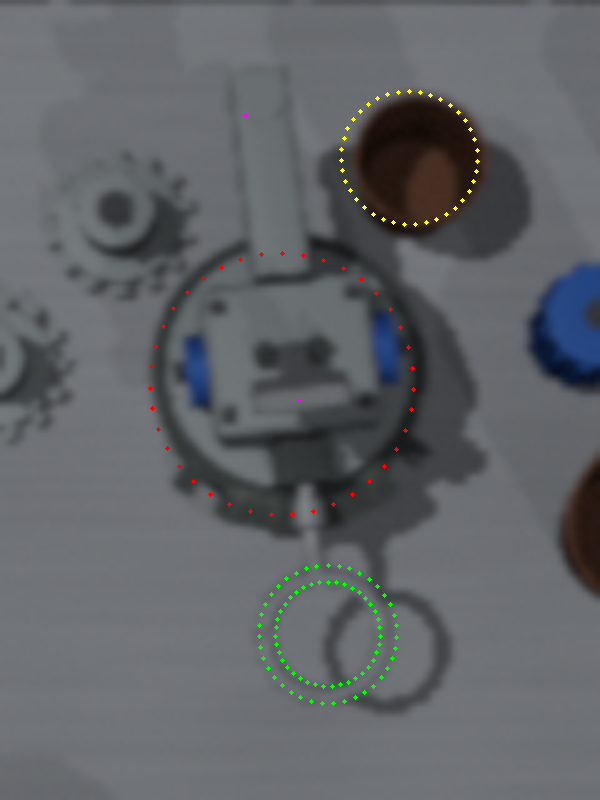

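View pics/fit_scene.png

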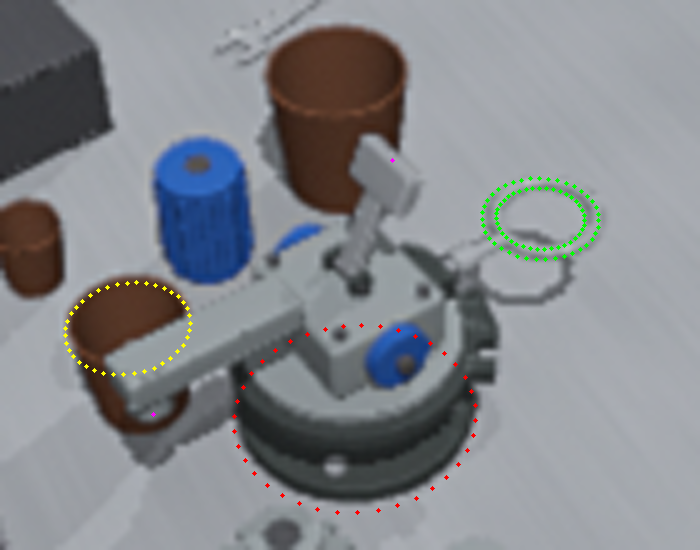

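```bash
cat > ov.py <<'E'
from fit import *
def overlay(p,name,th=0,pl=0,g=.05,rects=None,frames=None):
    x,y,a=p; ims=[]
    for c,(u0,v0,u1,v1) in (rects or dict(scene=(170,130,310,270),top=(200,110,320,250))).items():
        f=(frames or {}).get(c) or cam(c);im=cv2.cvtColor(f['color'],cv2.COLOR_RGB2BGR); S=560/(v1-v0)
        im=cv2.resize(im[v0:v1,u0:u1],None,fx=S,fy=S,interpolation=cv2.INTER_CUBIC)
        im=cv2.convertScaleAbs(im,alpha=1.4)
        def dr(X,col):
            for q in proj(f,X):
                m=tuple(int(round(v)) for v in ((q[0]-u0+.5)*S,(q[1]-v0+.5)*S))
                if 0<=m[0]<im.shape[1] and 0<=m[1]<im.shape[0]: im[m[1],m[0]]=col; im[m[1],max(m[0]-1,0)]=col
        q=pts(p,th,pl,g); t=np.linspace(0,2*np.pi,60)
        dr([[q['ring_center'][0]+.036*np.cos(i),q['ring_center'][1]+.036*np.sin(i),.094] for i in t],(0,255,0))
        dr([[x+.085*np.cos(i),y+.085*np.sin(i),0.0] for i in t],(0,0,255))
        b=a+th;C,Sn=np.cos(b),np.sin(b)
        def L(u,v,z): return [x+C*u-Sn*v,y+Sn*u+C*v,z]
        for v in(-.017,.017): dr([L(u,v,.153) for u in np.linspace(.05,.168,30)],(255,0,255))
        dr([L(.168,v,.153) for v in np.linspace(-.017,.017,10)],(255,0,255))
        a5=-.5+g
        dr([L(.09*np.sin(a5),v,.138+.09*np.cos(a5)) for v in np.linspace(-.027,.027,12)],(0,255,255))
        ims.append(im)
    h=max(i.shape[0] for i in ims)
    im=np.hstack(ims); s=min(1,800/im.shape[1]); cv2.imwrite('pics/'+name,cv2.resize(im,None,fx=s,fy=s,interpolation=cv2.INTER_AREA) if s<1 else im)
E
python3 -c "
from ov import *
overlay((.648,-.0125,.14),'o1t.png',rects=dict(top=(200,110,320,270)))
overlay((.648,-.0125,.14),'o1s.png',rects=dict(scene=(170,130,310,240)))"
```

```text
(no output)
```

View pics/o1t.png

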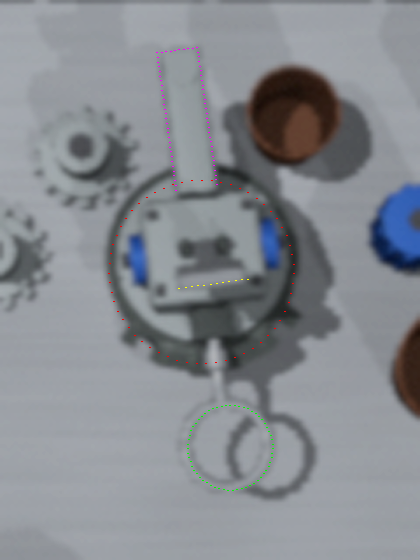

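View pics/o1s.png

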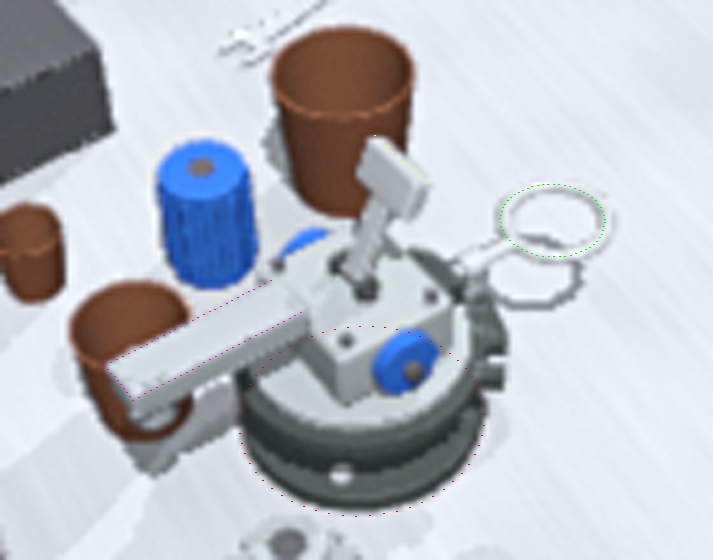

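>>> send_rows:
  moves:
    - [-26.5, -23.8, 0, 0, 0, 0, 0]
    - [-26.5, -23.8, 0, 0, 0, 0, 0]
    - [-26.5, -23.8, 0, 0, 0, 0, 0]
    - [-26.5, -23.8, 0, 0, 0, 0, 0]
    - [-26.5, -23.8, 0, 0, 0, 0, 0]
    - [-26.5, -23.8, 0, 0, 0, 0, 0]
    - [-26.5, -23.8, 0, 0, 0, 0, 0]
    - [-26.5, -23.8, 0, 0, 0, 0, 0]
    - [-26.5, -23.8, 0, 0, 0, 0, 0]
    - [-26.5, -23.8, 0, 0, 0, 0, 0]
    - [-26.5, -23.8, 0, 0, 0, 0, 0]
    - [-26.5, -23.8, 0, 0, 0, 0, 0]
  squeeze: 20

```text
time_s: 2.6
ee_pos: [0.3701, 0.1462, 0.2316]
orientation: [[-0.965, 0.262, 0.001], [0.262, 0.965, 0.0], [-0.001, 0.001, -1.0]]
ft_force: [0.5, 0.1, -0.2]
opening: -0.0
```

>>> send_rows:
  moves:
    - [-26.5, -23.8, 0, 0, 0, 0, 0]
    - [-26.5, -23.8, 0, 0, 0, 0, 0]
    - [-26.5, -23.8, 0, 0, 0, 0, 0]
    - [-26.5, -23.8, 0, 0, 0, 0, 0]
    - [-26.5, -23.8, 0, 0, 0, 0, 0]
    - [0, 0, 0, 0, 0, -5.6, 0]
    - [0, 0, 0, 0, 0, -5.6, 0]
    - [0, 0, 0, 0, 0, -5.6, 0]
    - [0, 0, 0, 0, 0, -5.6, 0]
    - [0, 0, 0, 0, 0, 0, 0]
    - [0, 0, 0, 0, 0, 0, 0]

```text
time_s: 3.52
ee_pos: [0.4663, -0.0017, 0.2313]
orientation: [[-0.992, -0.123, 0.0], [-0.123, 0.992, 0.0], [-0.0, 0.0, -1.0]]
ft_force: [0.6, 0.7, 0.5]
opening: -0.0
```

```bash
python3 -c "
from ov import *
s=robot.read_state();R=np.array(s['orientation']);print(s['ee_pos'],np.round(R,3).tolist(),s['ft_force'],s['opening'],s['q'])
e=np.array([.484,-.032,.231])-s['ee_pos'];print('tool',R.T@e*1000,np.degrees(np.arctan2(R[1,0],R[0,0]))%360)
for c in ('scene','top'): save(cam(c),c+'1.png')
"
```

```text
[ 0.46627505 -0.00165991  0.23131345] [[-0.992, -0.123, 0.0], [-0.123, 0.992, 0.0], [-0.0, 0.0, -1.0]] [0.59946909 0.72767237 0.50723389] -2.0689537938904296e-05 [-8.28377528e-02 -1.15447816e-01  1.56467015e+00  9.63197152e-05
  1.69233002e+00 -1.77693113e+00]
tool [-13.85862317 -32.28985366   0.31151402] 187.0650694334876
```

View pics/scene1.png

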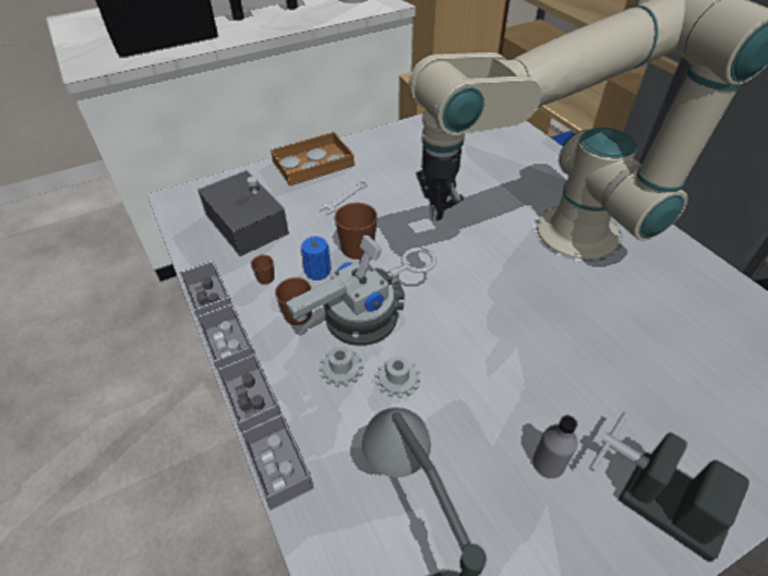

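>>> send_rows:
  moves:
    - [-7, -16.1, 0, 0, 0, 0, 0]
    - [-7, -16.1, 0, 0, 0, 0, 0]
    - [0, 0, 30, 0, 0, 0, 0]
    - [0, 0, 30, 0, 0, 0, 0]
    - [0, 0, 30, 0, 0, 0, 0]
    - [0, 0, 28, 0, 0, 0, 0]
    - [0, 0, 0, 0, 0, 0, 0]
    - [0, 0, 0, 0, 0, 0, 0]

```text
time_s: 4.28
ee_pos: [0.4836, -0.0317, 0.1127]
orientation: [[-0.992, -0.125, -0.003], [-0.125, 0.992, 0.0], [0.003, 0.001, -1.0]]
ft_force: [-0.5, 0.7, 0.8]
opening: 0.0001
```

```bash
python3 -c "
from ov import *
overlay((.648,-.0115,.125),'o2s.png',rects=dict(scene=(230,120,330,200)))
save(cam('top'),'top2.png')
s=robot.read_state();print(s['ee_pos'])"
```

```text
[ 0.48536879 -0.03195443  0.11558081]
```

View pics/o2s.png

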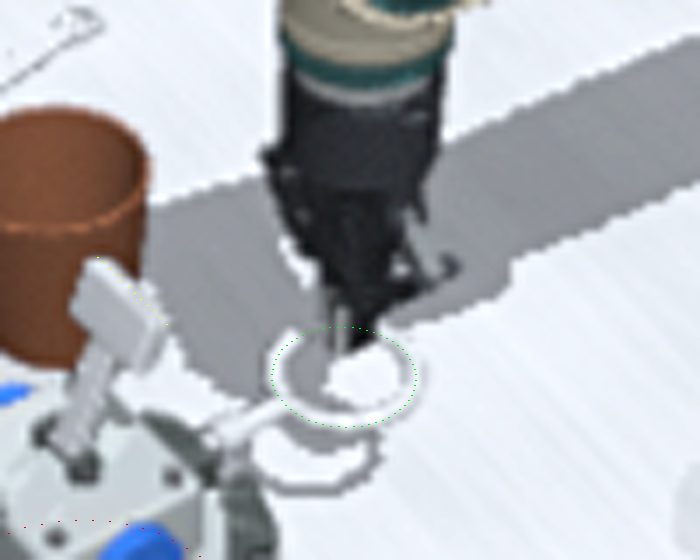

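View pics/top2.png

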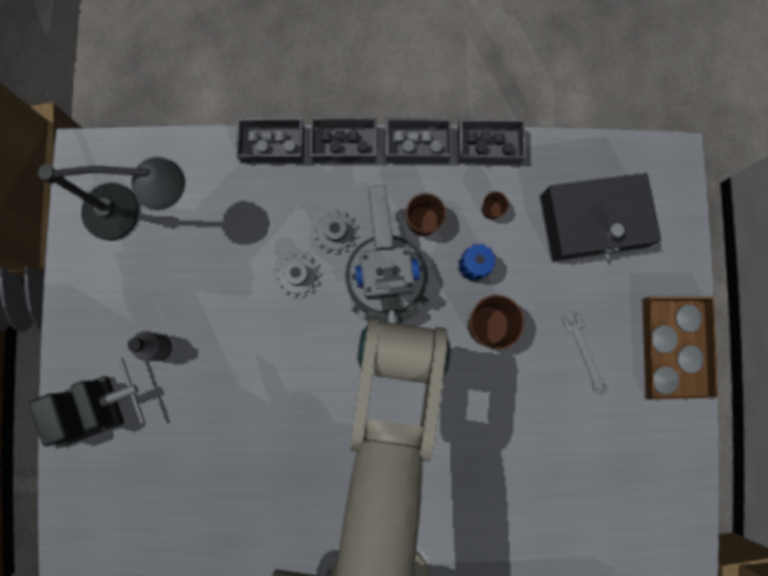

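The fingertips hang over the inside of the ring (crop pixel ≈ (350, 350)), and the ring overlay agrees within about 2 mm. I dip in, then draw out gently.

>>> send_rows:
  moves:
    - [0, 0, 12, 0, 0, 0, 0]
    - [0, 0, 12, 0, 0, 0, 0]
    - [0, 0, 12, 0, 0, 0, 0]
    - [0, 0, 10, 0, 0, 0, 0]
    - [0, 0, 0, 0, 0, 0, 0]
    - [0, 0, 0, 0, 0, 0, 0]

```text
time_s: 4.88
ee_pos: [0.4843, -0.0318, 0.0674]
orientation: [[-0.992, -0.126, -0.0], [-0.126, 0.992, 0.0], [0.0, 0.0, -1.0]]
ft_force: [-0.8, -0.4, 0.5]
opening: 0.0
```

>>> send_rows:
  moves:
    - [5, 0, 0, 0, 0, 0, 0]
    - [5, 0, 0, 0, 0, 0, 0]
    - [5, 0, 0, 0, 0, 0, 0]
    - [3, 0, 0, 0, 0, 0, 0]
    - [0, 0, 0, 0, 0, 0, 0]
    - [0, 0, 0, 0, 0, 0, 0]

```text
time_s: 5.38
ee_pos: [0.4665, -0.0341, 0.0677]
orientation: [[-0.992, -0.126, 0.001], [-0.126, 0.992, 0.0], [-0.001, -0.0, -1.0]]
ft_force: [1.3, 0.4, -0.4]
opening: 0.0002
```

>>> send_rows:
  moves:
    - [3, 0, 0, 0, 0, 0, 0]
    - [3, 0, 0, 0, 0, 0, 0]
    - [0, 0, 0, 0, 0, 0, 0]
    - [0, 0, 0, 0, 0, 0, 0]

```text
time_s: 5.72
ee_pos: [0.4609, -0.0348, 0.0677]
orientation: [[-0.992, -0.126, 0.002], [-0.126, 0.992, 0.0], [-0.002, -0.0, -1.0]]
ft_force: [5.3, 0.1, 0.5]
opening: 0.0002
```

>>> send_rows:
  moves:
    - [4, 0, 0, 0, 0, 0, 0]
    - [4, 0, 0, 0, 0, 0, 0]
    - [4, 0, 0, 0, 0, 0, 0]
    - [3, 0, 0, 0, 0, 0, 0]
    - [0, 0, 0, 0, 0, 0, 0]
    - [0, 0, 0, 0, 0, 0, 0]

```text
time_s: 6.22
ee_pos: [0.4465, -0.0367, 0.0678]
orientation: [[-0.992, -0.126, 0.003], [-0.126, 0.992, 0.0], [-0.003, -0.0, -1.0]]
ft_force: [7.0, 1.3, -0.7]
opening: 0.0003
```

```bash
python3 -c "
from ov import *
overlay((.648,-.0115,.125),'o3s.png',pl=.019,rects=dict(scene=(230,130,310,200)))
for i in range(4): s=robot.read_state();print(s['ee_pos'],s['ft_force'],s['torque']);cam('top')"
```

```text
[ 0.44658152 -0.03665688  0.0678182 ] [ 7.69759191  0.86854848 -1.03993831] [ 0.18865439 -1.16600223 -0.05805537]
[ 0.4465996  -0.03665522  0.06780174] [ 7.28675527  1.70536964 -0.55209897] [ 0.21981922 -1.19305049 -0.03882265]
[ 0.4466176  -0.03665127  0.06781196] [7.46284892 1.64504959 0.02306735] [ 0.20569846 -1.12944759 -0.05952265]
[ 0.44664242 -0.03665449  0.06781849] [ 6.79841026  1.17942499 -0.94553978] [ 0.19917325 -1.19367561  0.01910187]
```

View pics/o3s.png

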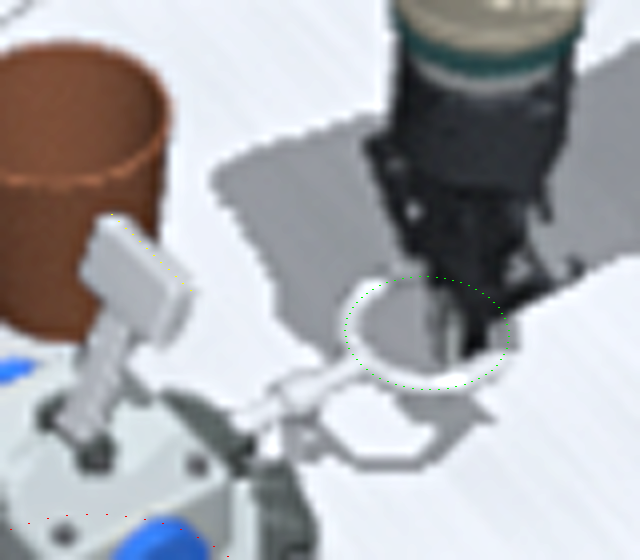

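>>> send_rows:
  moves:
    - [3, 0, 0, 0, 0, 0, 0]
    - [0, 0, 0, 0, 0, 0, 0]
    - [-0.5, 14.4, 0, 0, 0, 4, 0]
    - [-0.5, 14.4, 0, 0, 0, 4, 0]
    - [-0.5, 14.4, 0, 0, 0, 4, 0]
    - [-0.5, 14.4, 0, 0, 0, 4, 0]
    - [-0.5, 14.4, 0, 0, 0, 4, 0]
    - [0, 0, 0, 0, 0, 0, 0]
    - [0, 0, 0, 0, 0, 0, 0]

```text
time_s: 7.22
ee_pos: [0.4473, 0.0347, 0.0679]
orientation: [[-0.975, 0.22, 0.003], [0.22, 0.975, -0.001], [-0.004, -0.0, -1.0]]
ft_force: [8.8, -1.3, -0.4]
opening: 0.0001
```

```bash
cat > st.py <<'E'
from ov import *
def st(p=(.648,-.0115,.125)):
    s=robot.read_state();R=np.array(s['orientation']);d=np.array(s['ee_pos'])[:2]-p[:2]
    print('t',s['time_s'],'r',round(np.hypot(*d),4),'ang',round(np.degrees(np.arctan2(*d[::-1])-p[2])%360-180,2),'yaw',round(np.degrees(np.arctan2(R[1,0],R[0,0]))%360-180-np.degrees(p[2]),2),'z',s['ee_pos'][2],'Ftool',np.round(R.T@s['ft_force'],1))
E
python3 -c "
from st import *
st()
overlay((.648,-.0115,.125),'o4s.png',th=np.radians(-20),pl=.019,rects=dict(scene=(190,130,310,230)));st()"
```

```text
t 7.2167 r 0.2059 ang -20.14 yaw -19.89 z 0.06787323636714794 Ftool [-8.8  0.7  0.4]
t 7.2667 r 0.2059 ang -20.06 yaw -19.9 z 0.06788390036523506 Ftool [-9.4  0.9  1.8]
```

View pics/o4s.png

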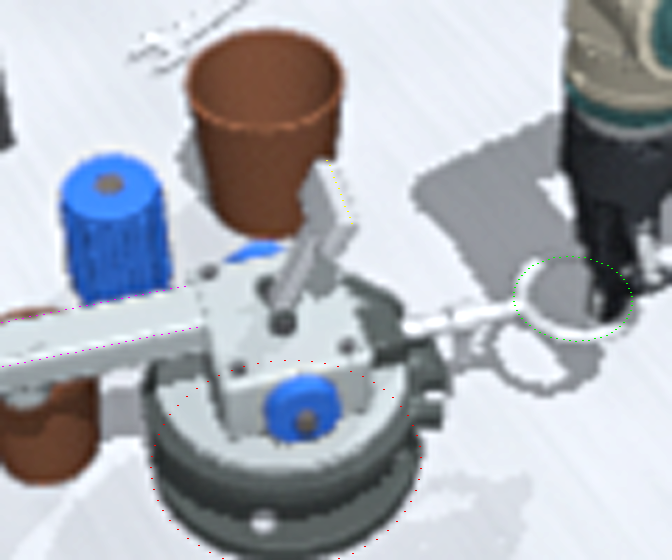

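>>> send_rows:
  moves:
    - [-0.5, 14.4, 0, 0, 0, 4, 0]
    - [-0.5, 14.4, 0, 0, 0, 4, 0]
    - [-0.5, 14.4, 0, 0, 0, 4, 0]
    - [-0.5, 14.4, 0, 0, 0, 4, 0]
    - [-0.5, 14.4, 0, 0, 0, 4, 0]
    - [0, 0, 0, 0, 0, 0, 0]
    - [0, 0, 0, 0, 0, 0, 0]

```text
time_s: 7.85
ee_pos: [0.4752, 0.1001, 0.0678]
orientation: [[-0.841, 0.541, 0.003], [0.541, 0.841, -0.002], [-0.004, -0.0, -1.0]]
ft_force: [7.6, -3.6, 0.4]
opening: 0.0
```

```bash
python3 -c "
from st import *
st()
overlay((.648,-.0115,.125),'o5s.png',th=-.698,pl=.019,rects=dict(scene=(190,130,330,240)));
overlay((.648,-.0115,.125),'o5t.png',th=-.698,pl=.019,rects=dict(top=(200,110,320,250)));st()"
```

```text
t 7.85 r 0.2057 ang -40.03 yaw -39.93 z 0.06778201971606825 Ftool [-8.3  1.1 -0.3]
t 7.95 r 0.2056 ang -39.91 yaw -39.95 z 0.06781229748980779 Ftool [-8.1  0.7 -1. ]
```

View pics/o5s.png

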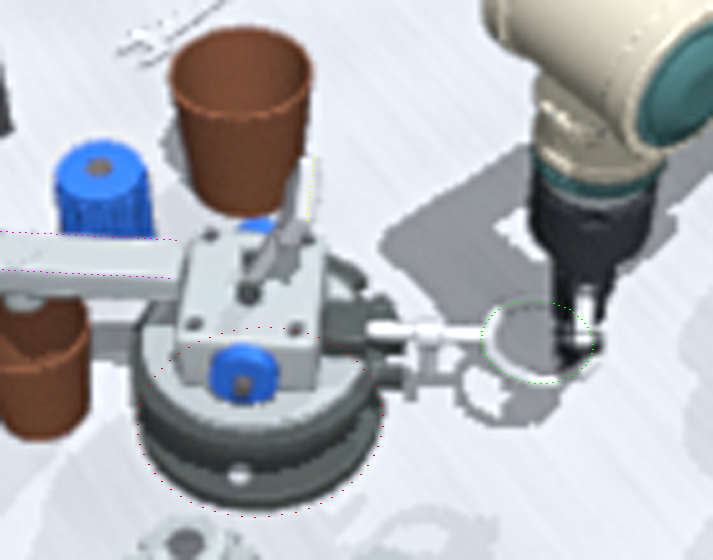

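View pics/o5t.png

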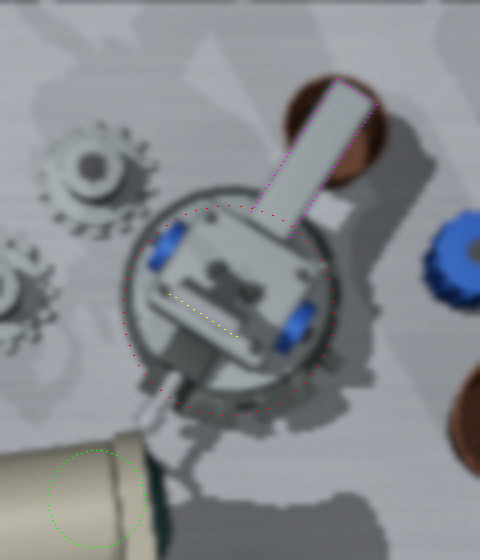

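>>> send_rows:
  moves:
    - [-3, 0, 0, 0, 0, 0, 0]
    - [-3, 0, 0, 0, 0, 0, 0]
    - [-3, 0, 0, 0, 0, 0, 0]
    - [0, 0, 0, 0, 0, 0, 0]
    - [0, 0, 0, 0, 0, 0, 0]

```text
time_s: 8.37
ee_pos: [0.4824, 0.0948, 0.0678]
orientation: [[-0.84, 0.542, 0.002], [0.542, 0.84, -0.002], [-0.003, -0.0, -1.0]]
ft_force: [5.8, -2.9, 0.1]
opening: 0.0001
```

```bash
python3 -c "
from st import *
for i in range(4): st();cam('top')
"
```

```text
t 8.3667 r 0.1968 ang -39.84 yaw -39.97 z 0.06776137487335135 Ftool [-6.4  0.7 -0.1]
t 8.4167 r 0.1968 ang -39.84 yaw -39.97 z 0.06776272142417551 Ftool [-6.9  0.4 -0.6]
t 8.4667 r 0.1969 ang -39.84 yaw -39.97 z 0.06774573023265398 Ftool [-6.8  1.   0.3]
t 8.5167 r 0.1969 ang -39.84 yaw -39.97 z 0.06778098732399811 Ftool [-7.2  0.3 -0.4]
```

>>> send_rows:
  moves:
    - [-3, 0, 0, 0, 0, 0, 0]
    - [-2, 0, 0, 0, 0, 0, 0]
    - [0, 0, 0, 0, 0, 0, 0]
    - [0, 0, 0, 0, 0, 0, 0]

```text
time_s: 8.9
ee_pos: [0.4863, 0.0922, 0.0677]
orientation: [[-0.84, 0.542, 0.002], [0.542, 0.84, -0.001], [-0.002, -0.0, -1.0]]
ft_force: [5.7, -3.4, 0.4]
opening: 0.0
```

```bash
python3 -c "
from st import *
for i in range(4): st();cam('top')
"
```

```text
t 8.9 r 0.192 ang -39.83 yaw -39.97 z 0.06769206301784249 Ftool [-6.6  0.2 -0.4]
t 8.95 r 0.1921 ang -39.83 yaw -39.97 z 0.06773088129062886 Ftool [-5.8  0.5  0.1]
t 9.0 r 0.1921 ang -39.84 yaw -39.97 z 0.06772052054899956 Ftool [-5.8  1.5 -1.2]
t 9.05 r 0.1921 ang -39.83 yaw -39.96 z 0.0677273346699285 Ftool [-4.9  1.7 -1.4]
```

>>> send_rows:
  moves:
    - [-3, 0, 0, 0, 0, 0, 0]
    - [-3, 0, 0, 0, 0, 0, 0]
    - [-4, 0, 0, 0, 0, 0, 0]
    - [-4, 0, 0, 0, 0, 0, 0]
    - [-4, 0, 0, 0, 0, 0, 0]
    - [-4, 0, 0, 0, 0, 0, 0]
    - [-4, 0, 0, 0, 0, 0, 0]
    - [0, 0, 0, 0, 0, 0, 0]
    - [0, 0, 0, 0, 0, 0, 0]

```text
time_s: 9.85
ee_pos: [0.5073, 0.0789, 0.0671]
orientation: [[-0.841, 0.541, -0.001], [0.541, 0.841, 0.0], [0.001, -0.0, -1.0]]
ft_force: [-0.5, 0.3, 0.3]
opening: 0.0001
```

```bash
python3 -c "
from st import *
st()
overlay((.648,-.0115,.125),'o6s.png',th=-.698,pl=0,rects=dict(scene=(220,130,330,220)));st()"
```

```text
t 9.85 r 0.1672 ang -39.88 yaw -39.95 z 0.06708252797695399 Ftool [ 0.6 -0.  -0.3]
t 9.9 r 0.1673 ang -39.89 yaw -39.94 z 0.06710545802537649 Ftool [0.1 0.1 0.1]
```

View pics/o6s.png

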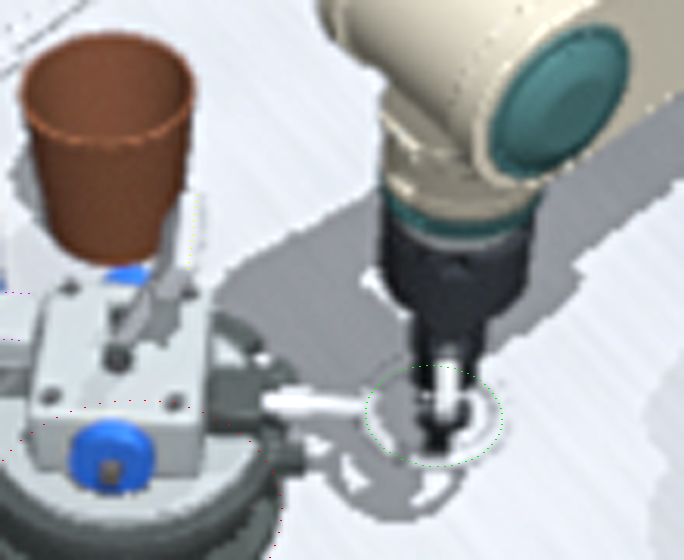

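The ring is home: the overlay at draw 0 coincides with it, the fingers stand free in its middle, and the force is about 0. I lift out and go behind the lever.

>>> send_rows:
  moves:
    - [0, 0, -20, 0, 0, 0, 0]
    - [0, 0, -30, 0, 0, 0, 0]
    - [0, 0, -30, 0, 0, 0, 0]
    - [0, 0, -30, 0, 0, 0, 0]
    - [0, 0, -20, 0, 0, 0, 0]
    - [-20, 0, 0, 0, 0, 0, 0]
    - [-25, 0, 0, 0, 0, 0, 0]
    - [-25, 0, 0, 0, 0, 0, 0]
    - [-10, 0, 0, 0, 0, 0, 0]
    - [0, 0, 0, 0, 0, 0, 0]
    - [0, 0, 0, 0, 0, 0, 0]

```text
time_s: 10.82
ee_pos: [0.5744, 0.0357, 0.1968]
orientation: [[-0.841, 0.542, -0.001], [0.542, 0.841, 0.0], [0.001, -0.0, -1.0]]
ft_force: [-0.4, 0.1, -0.2]
opening: 0.0
```

```bash
python3 -c "
from st import *
st()
overlay((.648,-.0115,.125),'o7s.png',th=-.698,pl=0,rects=dict(scene=(190,120,300,220)));st()
overlay((.648,-.0115,.125),'o7t.png',th=-.698,pl=0,rects=dict(top=(200,110,320,250)))"
```

```text
t 10.8167 r 0.0875 ang -39.83 yaw -39.95 z 0.19683706914961385 Ftool [ 0.4 -0.1  0.2]
t 10.8667 r 0.0879 ang -39.94 yaw -39.92 z 0.19707780436015768 Ftool [-0.6 -1.4  0.5]
```

View pics/o7s.png

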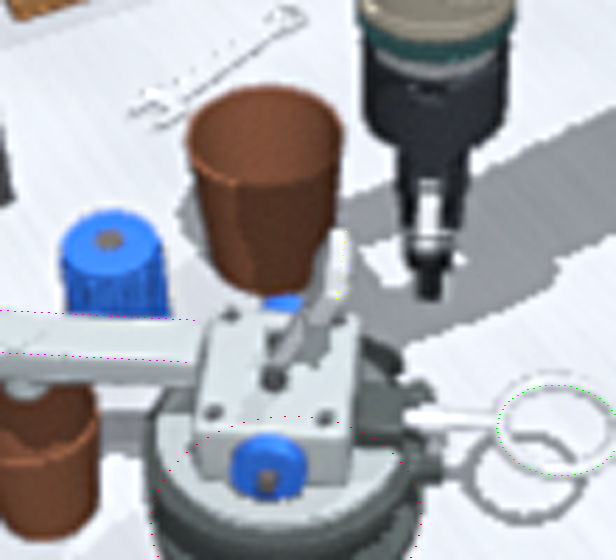

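View pics/o7t.png

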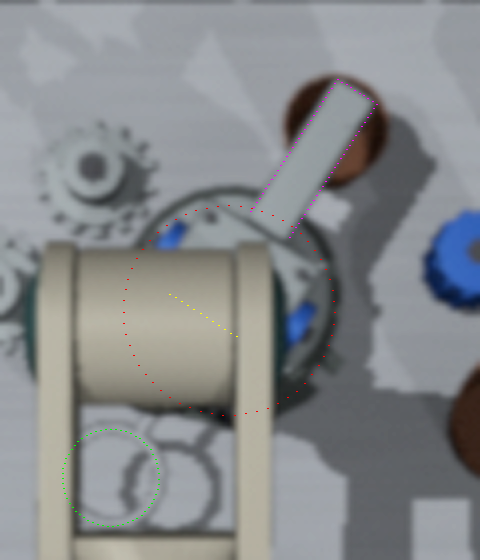

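Before pushing the lever I check more closely that the ring is home.

```bash
python3 -c "
from st import *
f=cam('scene')
for k in ('ring_center','spout_mouth','gate_tip'):
    print(k,[(np.round(d['at'],1),round(d['p'],2)) for d in robot.landmark_of('scene',k)[:2]])
p=(.648,-.0115,.125)
for pl in(0,.005,.014): print(pl,proj(f,[pts(p,-.698,pl)['ring_center']]),proj(f,[pts(p,-.65,pl)['ring_center']]))
p0=pts(p);print('start pred',proj(f,[p0['ring_center']]),'obs 277.7 170.9')
overlay(p,'o8a.png',th=-.698,pl=0,rects=dict(scene=(250,160,320,215)),frames=dict(scene=f))
"
```

```text
ring_center [(array([287.2, 194.3]), 0.84), (array([249.2, 165.9]), 0.67)]
spout_mouth [(array([250. , 165.4]), 0.66), (array([195.6, 187.7]), 0.59)]
gate_tip [(array([251.4, 164.4]), 0.58)]
0 [[289.23639725 196.10740606]] [[289.21265162 194.33653156]]
0.005 [[290.75828523 196.18802775]] [[290.72660188 194.36278287]]
0.014 [[293.50015117 196.33327889]] [[293.45309059 194.41006032]]
start pred [[278.63106621 173.16902508]] obs 277.7 170.9
```

View pics/o8a.png

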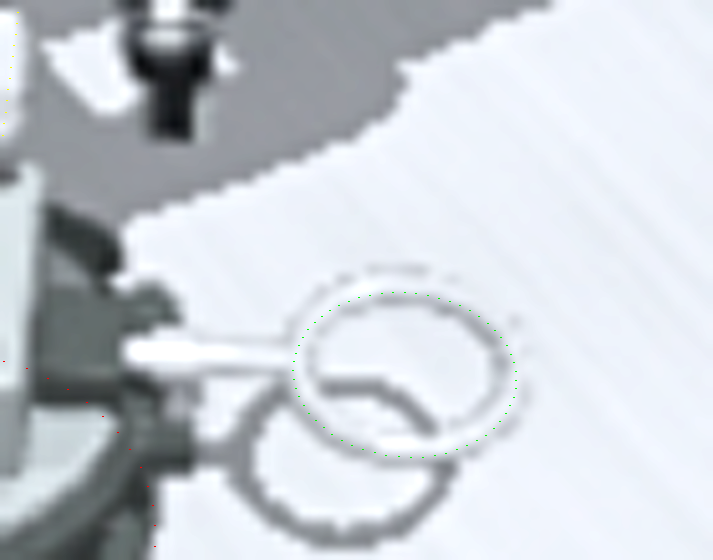

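The network puts the ring 2 px inside the home prediction. The bias at the start was the same size, and 14 mm out would show as +4 px, so it is home in the outer notch. Now I push the lever.

>>> send_rows:
  moves:
    - [-12, 0, 0, 0, 0, 0, 0]
    - [-8, 0, 0, 0, 0, 0, 0]
    - [-8, 0, 0, 0, 0, 0, 0]
    - [-8, 0, 0, 0, 0, 0, 0]
    - [-8, 0, 0, 0, 0, 0, 0]
    - [-8, 0, 0, 0, 0, 0, 0]
    - [-8, 0, 0, 0, 0, 0, 0]
    - [-8, 0, 0, 0, 0, 0, 0]
    - [0, 0, 0, 0, 0, 0, 0]

```text
time_s: 11.87
ee_pos: [0.6329, -0.0023, 0.1968]
orientation: [[-0.84, 0.542, 0.0], [0.542, 0.84, -0.0], [-0.0, -0.0, -1.0]]
ft_force: [-0.4, 0.0, 0.9]
opening: 0.0002
```

```bash
python3 -c "
from st import *
st()
overlay((.648,-.0115,.125),'o9s.png',th=-.698,pl=0,rects=dict(scene=(190,120,300,220)));st()"
```

```text
t 11.8667 r 0.0177 ang -38.51 yaw -39.99 z 0.19678961551257165 Ftool [ 0.3 -0.2 -0.9]
t 11.9167 r 0.0183 ang -38.69 yaw -39.98 z 0.19667830582473386 Ftool [-0.3 -0.2  0.3]
```

View pics/o9s.png

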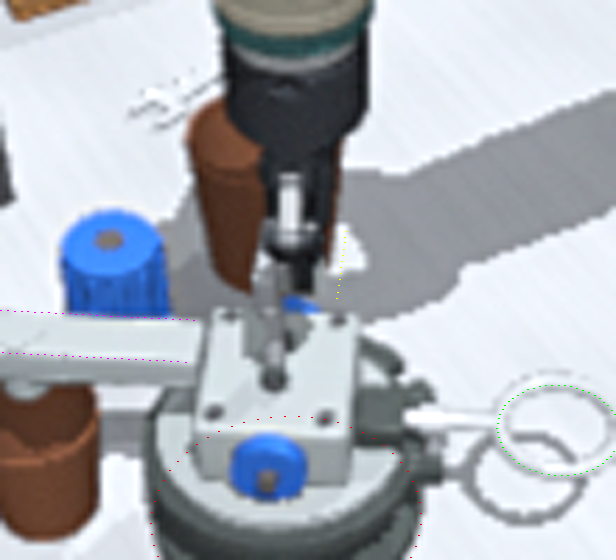

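The lever moves with the finger and is near upright. I keep going, slower towards the end.

>>> send_rows:
  moves:
    - [-5, 0, 0, 0, 0, 0, 0]
    - [-5, 0, 0, 0, 0, 0, 0]
    - [-5, 0, 0, 0, 0, 0, 0]
    - [-4, 0, 0, 0, 0, 0, 0]
    - [-3, 0, 0, 0, 0, 0, 0]
    - [-2, 0, 0, 0, 0, 0, 0]
    - [0, 0, 0, 0, 0, 0, 0]

```text
time_s: 12.5
ee_pos: [0.6524, -0.0145, 0.1971]
orientation: [[-0.841, 0.541, 0.0], [0.541, 0.841, -0.0], [-0.0, 0.0, -1.0]]
ft_force: [-0.5, -0.1, -0.3]
opening: -0.0001
```

>>> send_rows:
  moves:
    - [-2, 0, 0, 0, 0, 0, 0]
    - [-2, 0, 0, 0, 0, 0, 0]
    - [0, 0, 0, 0, 0, 0, 0]

```text
time_s: 12.75
ee_pos: [0.6556, -0.0164, 0.1974]
orientation: [[-0.841, 0.541, 0.0], [0.541, 0.841, 0.0], [-0.0, 0.0, -1.0]]
ft_force: [-0.8, 0.8, -1.1]
opening: 0.0002
```

>>> send_rows:
  moves:
    - [-1.5, 0, 0, 0, 0, 0, 0]
    - [0, 0, 0, 0, 0, 0, 0]

```text
time_s: 12.92
ee_pos: [0.6568, -0.0172, 0.1974]
orientation: [[-0.841, 0.541, 0.0], [0.541, 0.841, 0.0], [-0.0, 0.0, -1.0]]
ft_force: [-1.7, 1.8, -0.8]
opening: 0.0001
```

```bash
python3 -c "
from st import *
st()
overlay((.648,-.0115,.125),'o10s.png',th=-.698,pl=0,g=1,rects=dict(scene=(190,120,300,220)));st()"
```

```text
t 12.9167 r 0.0105 ang 139.97 yaw -39.93 z 0.19740766645948982 Ftool [2.4 0.7 0.8]
t 12.9667 r 0.0105 ang 140.01 yaw -39.94 z 0.19741088290293424 Ftool [ 1.3  0.4 -0.7]
```

View pics/o10s.png

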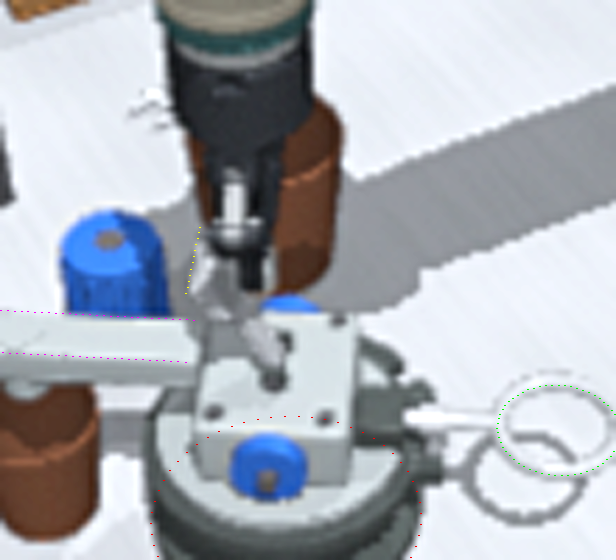

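>>> send_rows:
  moves:
    - [-1.5, 0, 0, 0, 0, 0, 0]
    - [-1.5, 0, 0, 0, 0, 0, 0]
    - [0, 0, 0, 0, 0, 0, 0]

```text
time_s: 13.22
ee_pos: [0.6594, -0.0189, 0.1973]
orientation: [[-0.841, 0.541, 0.0], [0.541, 0.841, 0.0], [-0.0, 0.0, -1.0]]
ft_force: [-2.9, 1.4, -0.0]
opening: 0.0001
```

>>> send_rows:
  moves:
    - [-1.5, 0, 0, 0, 0, 0, 0]
    - [0, 0, 0, 0, 0, 0, 0]

```text
time_s: 13.38
ee_pos: [0.6606, -0.0197, 0.1973]
orientation: [[-0.841, 0.541, 0.0], [0.541, 0.841, 0.0], [-0.0, 0.0, -1.0]]
ft_force: [-1.1, 1.3, -0.5]
opening: -0.0001
```

>>> send_rows:
  moves:
    - [-1, 0, 0, 0, 0, 0, 0]
    - [0, 0, 0, 0, 0, 0, 0]

```text
time_s: 13.55
ee_pos: [0.6613, -0.0201, 0.1973]
orientation: [[-0.841, 0.541, -0.0], [0.541, 0.841, 0.0], [0.0, 0.0, -1.0]]
ft_force: [-2.3, 2.1, -0.4]
opening: -0.0002
```

>>> send_rows:
  moves:
    - [-1.5, 0, 0, 0, 0, 0, 0]
    - [0, 0, 0, 0, 0, 0, 0]

```text
time_s: 13.72
ee_pos: [0.6616, -0.0202, 0.1972]
orientation: [[-0.841, 0.541, -0.003], [0.541, 0.841, 0.001], [0.003, -0.001, -1.0]]
ft_force: [-8.8, 3.3, 1.4]
opening: -0.0002
```

>>> send_rows:
  moves:
    - [-1.5, 0, 0, 0, 0, 0, 0]
    - [0, 0, 0, 0, 0, 0, 0]

```text
time_s: 13.88
ee_pos: [0.6618, -0.0203, 0.1972]
orientation: [[-0.842, 0.54, -0.006], [0.54, 0.842, 0.003], [0.007, -0.001, -1.0]]
ft_force: [-14.7, 7.7, 3.3]
opening: 0.0002
```

>>> send_rows:
  moves:
    - [-1, 0, 0, 0, 0, 0, 0]
    - [0, 0, 0, 0, 0, 0, 0]

```text
time_s: 14.05
ee_pos: [0.6619, -0.0204, 0.1971]
orientation: [[-0.842, 0.54, -0.009], [0.54, 0.842, 0.003], [0.009, -0.002, -1.0]]
ft_force: [-20.3, 8.7, 4.9]
opening: 0.0
```

```bash
python3 -c "
from st import *
st()
overlay((.648,-.0115,.125),'o11s.png',th=-.698,pl=0,g=1,rects=dict(scene=(205,140,265,195)));st()"
```

```text
t 14.05 r 0.0165 ang 140.24 yaw -39.83 z 0.19712094582267276 Ftool [21.8 -3.6 -4.7]
t 14.1 r 0.0165 ang 140.27 yaw -39.83 z 0.19713075547901981 Ftool [20.2 -3.6 -5. ]
```

View pics/o11s.png

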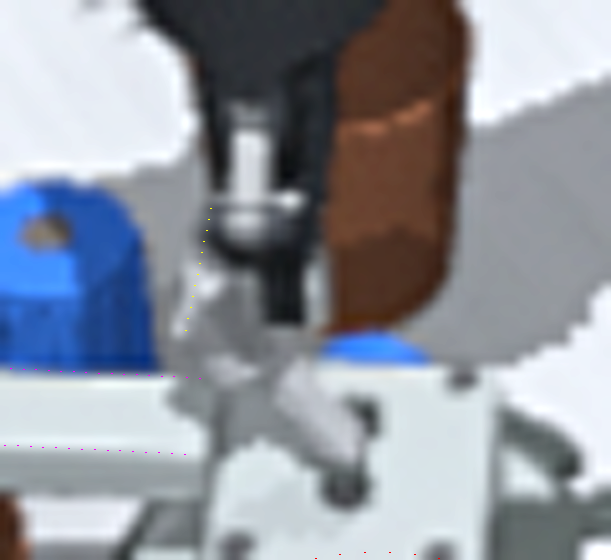

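The lever is hard on its stop: 21 N with no further motion. I back off, rise, retreat and inspect.

>>> send_rows:
  moves:
    - [4, 0, 0, 0, 0, 0, 0]
    - [8, 0, 0, 0, 0, 0, 0]
    - [15, 0, 0, 0, 0, 0, 0]
    - [0, 0, -20, 0, 0, 0, 0]
    - [0, 0, -25, 0, 0, 0, 0]
    - [10, 25, -15, 0, 0, 0, 0]
    - [20, 30, 0, 0, 0, 0, 0]
    - [20, 30, 0, 0, 0, 0, 0]
    - [20, 30, 0, 0, 0, 0, 0]
    - [20, 30, 0, 0, 0, 0, 0]
    - [20, 30, 0, 0, 0, 0, 0]
    - [0, 0, 0, 0, 0, 0, 0]

```text
time_s: 15.1
ee_pos: [0.6435, 0.2053, 0.2571]
orientation: [[-0.844, 0.536, 0.001], [0.536, 0.844, 0.002], [0.0, 0.002, -1.0]]
ft_force: [-0.7, 0.2, -0.6]
opening: 0.0001
```

>>> send_rows:
  moves:
    - [20, 30, 0, 0, 0, 0, 0]
    - [20, 30, 0, 0, 0, 0, 0]
    - [20, 30, 0, 0, 0, 0, 0]
    - [0, 0, 0, 0, 0, 0, 0]
    - [0, 0, 0, 0, 0, 0, 0]

```text
time_s: 15.52
ee_pos: [0.6424, 0.3088, 0.2566]
orientation: [[-0.842, 0.539, 0.001], [0.539, 0.842, -0.0], [-0.001, 0.0, -1.0]]
ft_force: [-0.1, -0.8, -0.4]
opening: 0.0001
```

```bash
python3 -c "
from st import *
p=(.648,-.0115,.125)
overlay(p,'o12s.png',th=-.698,pl=0,g=1,rects=dict(scene=(180,130,320,235)))
overlay(p,'o12t.png',th=-.698,pl=0,g=1,rects=dict(top=(200,110,320,250)))
Z=dict(seed_cup=0,hub_a=0,roller=0,oil_bottle=0,wrench=0)
for c in('scene','top'):
    f=cam(c);save(f,c+'12.png')
    for k,z in Z.items():
        for d in robot.landmark_of(c,k)[:4]: print(c,k,np.round(d['at'],1),round(d['p'],2),np.round(onz(f,d['at'],z)[:2],3))
    q=pts(p,-.698,0,1)
    for k in('ring_center','spout_mouth','gate_tip'): print(c,k,[np.round(d['at'],1) for d in robot.landmark_of(c,k)[:2]],proj(f,[q[k]]))
st();print(robot.read_state()['ft_force'])"
```

```text
scene seed_cup [198.3 208.9] 0.78 [ 0.775 -0.095]
scene seed_cup [175.8 185.1] 0.65 [ 0.806 -0.246]
scene seed_cup [239.2 167.4] 0.6 [ 0.551 -0.217]
scene seed_cup [228.4 243.4] 0.59 [0.744 0.09 ]
scene hub_a [223.9 166.1] 0.65 [ 0.601 -0.253]
scene hub_a [266.6 248.8] 0.64 [0.645 0.168]
scene hub_a [226.4 244.9] 0.6 [0.752 0.092]
scene hub_a [365.9 311.2] 0.41 [0.502 0.481]
scene roller [213.1 183.9] 0.8 [ 0.679 -0.183]
scene oil_bottle [365.1 310.5] 0.66 [0.503 0.478]
scene wrench [227.5 130. ] 0.54 [ 0.489 -0.458]
scene ring_center [array([287.1, 193.6])] [[289.23639725 196.10740606]]
scene spout_mouth [array([196.2, 190.4]), array([229. , 128.2])] [[194.538917   187.44789448]]
scene gate_tip [array([224.9, 164. ])] [[224.01780803 165.8248019 ]]
top seed_cup [323.7 216.7] 0.84 [ 0.552 -0.227]
top seed_cup [283. 146.] 0.64 [ 0.783 -0.097]
top seed_cup [326.8 139.1] 0.51 [ 0.807 -0.241]
top hub_a [197.6 181.9] 0.95 [0.663 0.179]
top hub_a [224.  156.4] 0.62 [0.747 0.095]
top hub_a [266.7 160.8] 0.51 [ 0.733 -0.043]
top hub_a [107.1 233.2] 0.19 [0.496 0.471]
top roller [317.4 174.4] 0.97 [ 0.689 -0.208]
top oil_bottle [106.8 233.2] 0.8 [0.496 0.472]
top wrench [392.6 239.7] 0.6 [ 0.477 -0.452]
top ring_center [array([228.1, 227.7]), array([281.1, 146.7])] [[227.21341112 228.78795071]]
top spout_mouth [array([280.8, 140.2])] [[284.50429448 140.58573927]]
top gate_tip [array([266.1, 161. ])] [[266.70478032 163.45210004]]
t 16.5167 r 0.3187 ang -96.16 yaw -39.93 z 0.2572636006522791 Ftool [ 0.  -1.4 -0.4]
[-0.76808562 -1.13797627  0.39600223]
```

View pics/o12s.png

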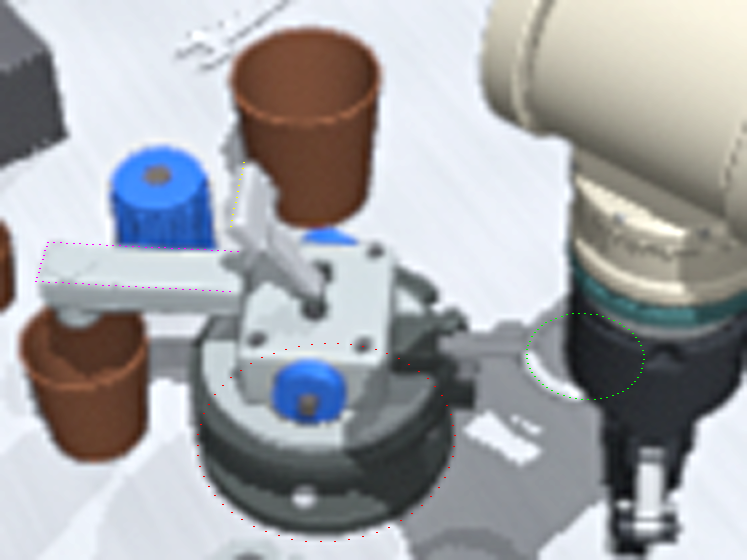

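View pics/o12t.png

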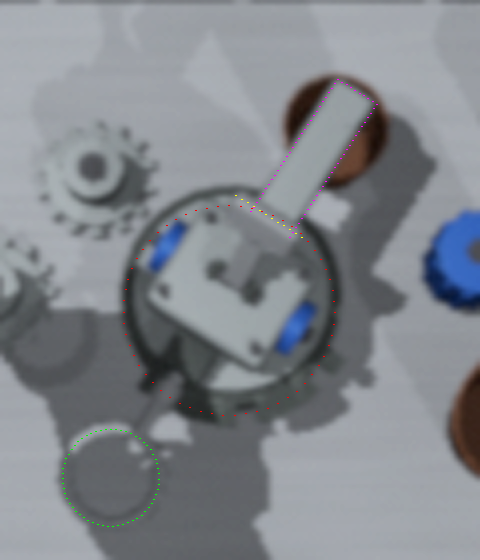

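Everything is in place: lever over against the spout, spout above the middle cup, ring on its home circle, bystanders unmoved, gripper in free air. I hand in.

```bash
python3 -c "
from cell import robot
print(robot.close_job())"
```

```text
the job is handed in; nothing more can be done
None
```

I finished the job and handed it in at about 16.5 s of the 54 s allowed.

**What I did:** I dipped the closed fingers into the pull ring and drew the plunger about 20 mm. I swung the meter 40° clockwise to the -0.698 notch, over the middle-sized rusty cup, and let the ring spring in. After checking that the ring was home, I pushed the lever onto its stop. It stopped moving there while the push rose to about 21 N. I then backed off to free air.

**Last checks:**
- **Ring:** it lies on the predicted home circle. The network placed it about 2 px from the prediction in the scene view and about 1 px in the top view. The scene offset was about the same before the move, and a pin stuck on the rim would show about 4 px the other way.
- **Spout:** it sits over the cup in both views.
- **Lever:** its tip is within about 2.5 px of the fully open position.
- **Bystanders:** cup, hubs, roller, bottle and wrench are within about 20 mm of their first readings, mostly under 10 mm. That is the scatter of the networks, and the pictures show no shift.
- **Robot:** the force on the tool is near zero, and nothing is touched.

**What disagreed:**
- The network reported a few false hits, such as a "hub" on the lever, which I ruled out from the picture.
- The network's spout mouth was about 3 to 4 px from the prediction, but the trough outline matched well.
- In the last scene picture the gripper partly hid the ring, so that view supports the home check less than the one taken before the lever push.

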